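# Slide the stomper across the feed pan into the mincer throat

## Task

Put the stomper away in the mincer: stand its foot on the flat floor of the mincer's feed pan, well beside the round throat, then slide it along the pan floor to the throat, where it drops in. Leave it let go and upright in the throat, fully down on its collar, and do not knock over or push aside the shaker or the spice jar.

Things in the scene. Friction and masses are not known exactly. Their poses are not given: they have to be found in the camera images.
- stomper_mid (a point): Centre (half-way up, 80 mm above its foot) of the stomper: loose white nylon pusher standing upright on the table, 161 mm tall, 160 g; z up, round about z. From the bottom: foot 44 mm in diameter, 88 mm long; collar 63 mm wide from 88 to 106 mm; neck 29 mm thick to 133 mm; rounded grip knob 31 mm thick, 133 to 160 mm. Take it from above by the knob, fingertips above the collar.
- throat_mouth (a point): Centre of the throat of the bolted-down bare-metal mincer, at pan-floor level (110 mm up), z up. The flat feed pan reaches 75 mm to either side along x, 50 mm to -y and 190 mm to +y, so free floor lies on +y; its rim is 17 mm high. The mouth, 72 mm wide, narrows as a cone to a 56 mm bore 22 mm down, bore 100 mm deep; the collar rests in the cone, stomper centre then about 19 mm below this point.
- shaker: Bystander: a loose round shaker with a domed top, 44 mm in diameter and 90 mm tall, upright on the table; origin at the centre of its underside. Leave it alone.
- spice_jar: Bystander: a loose round dark-capped spice jar, 41 mm in diameter and 105 mm tall, upright on the table; origin at the centre of its underside. Leave it alone.
Things that resemble listed ones, but are neither listed nor needed, are in the scene too. Leave any blue or orange look-alike of the part that bears stomper_mid alone.

How it is judged (in metres and radians):
On the way, in this order (a step that is already met when the one before it is completed fails the run):
1. the stomper's foot stands on the pan floor, 40 to 165 mm from the throat's centre, upright within 10 degrees and touching the pan (horizontal distance between stomper_mid and throat_mouth between 0.04 and 0.165 m and z of stomper_mid in the frame of throat_mouth between 0.072 and 0.088 m and angle between stomper_mid's own z axis and vertical below 0.18 rad and contact force between stomper and mincer_head above 0.1 N), for 0.1 s.
2. still down at pan level (within 10 mm), the foot comes over the edge of the throat's mouth from the side (its centre 14 to 34 mm from the throat's centre) (horizontal distance between stomper_mid and throat_mouth between 0.014 and 0.034 m and z of stomper_mid in the frame of throat_mouth between 0.07 and 0.09 m), for 0.02 s.
At the end, for the whole second after the job is handed in: The stomper is in the throat, let go and at rest: its axis within 10 mm of the throat's centre, upright within 10 degrees, its centre 8 to 28 mm below the pan floor (collar resting in the mouth). The shaker and the spice jar stand within 30 mm of their starts (horizontal distance between stomper_mid and throat_mouth below 0.01 m and z of stomper_mid in the frame of throat_mouth between -0.028 and -0.008 m and angle between stomper_mid's own z axis and vertical below 0.18 rad and linear speed of stomper below 0.02 m/s and contact force between the fingers and stomper below 0.05 N); the robot touches nothing.
It fails at once if the shaker is knocked over or shifted by more than 30 mm (distance of shaker from where it was at the start of the episode above 0.03 m or angle between shaker's own z axis and vertical above 0.5 rad).
It fails at once if the spice jar is knocked over or shifted by more than 30 mm (distance of spice_jar from where it was at the start of the episode above 0.03 m or angle between spice_jar's own z axis and vertical above 0.5 rad).
It also fails if it takes over 42 s, if anything falls off the work surface, if the arm or the gripper's body presses on something with over 40 N, if the wrist force passes 120 N, or if a joint passes its speed limit or range.

## Robot

A 6-joint arm with a two-finger parallel gripper is mounted at the origin on a cart in front of the work surface, level with it; the furniture and walls round the work are solid. World frame = base frame: x ahead of the robot, y to its left, z up, the work surface at z = 0. Lengths are in mm, angles in degrees, forces in N, time in s.
With the tool pointing down it reaches from about 350 to 850 mm from the base axis. Payload 8.1 kg.
Tool frame: the origin (TCP) lies midway between the tips of the shut fingers; the grasp point (between the pads) lies 19 mm behind it; z points along the fingers, y is the direction in which the jaws open and shut (so a half turn about z gives the same grasp; the last joint's range is limited). The gripper opens to 85 mm and grips with 20 to 120 N. Pads are 22 mm wide; open, the fingers measure 114 mm over their backs; the gripper's body (76 mm by 85 mm) begins 54 mm behind the grasp point. The pads swing forward as they close: fully open they stand 13 mm farther back than shut.
Start: joints at [61.57, 7.471, 85.268, -0, 87.261, -4.893], TCP at [239.585, 550.095, 231.292] pointing down, gripper open.
Joint ranges: [-169.43, 169.43], [-51.17, 129.36], [1.28, 143.12], [-76.62, 256.62], [0, 156.53], [-152.29, 152.29]. Speed limits (degrees/s): [136.94, 136.94, 159.86, 180, 180, 180].

## Interface

Orientations are given as [roll, pitch, yaw] about the fixed x, y, z axes, in that order (R = Rz(yaw) Ry(pitch) Rx(roll)).
In Python, from bench import r gives the robot as it stands.
- The arm moves only by the shell command python3 -m jog 'ROWS' [FORCE]. ROWS is JSON, a list of rows, each a list of 5 numbers: the shift along the tool's x, y, z in m, then the turn about the tool's z in rad, then the opening, from 0 (shut) to 1 (fully open). A call has 1 to 20 rows; each row is the pose to reach, as a shift and turn from the pose measured when the call began, along the tool's axes at that moment; what a row does not reach only later rows make up. A row lasts 1/10 s, in which the tool goes at most 50 mm and 8.59 degrees, less where a joint would pass 70% of its speed; a pose out of reach is approached as far as the arm can. A call with a gripper value outside its range is refused whole. The fingers move at their own pace and stop on an object; FORCE is the grip in N (left out, the last holds). Time passes only in rows, so rows that repeat a pose let the fingers close. It gives the time, the measured TCP pose, the force and the opening at its end, in the units of the state.
- r.sense(): the state, without advancing time (a new reading comes with each control period).
- r.snapshot(name): name is "side" or "top" or "wrist"; returns a dict with "pixels" (420x560x3 uint8, red, green, blue), "K" (3x3 intrinsics, pixels), "R" (3x3) and "t" (3): a world point X has camera coordinates R X + t. Camera axes: x right, y down, z forward; pixel columns grow to the right and rows downward; lengths in mm; the calibration is good to about 2 mm. A picture is of the moment at which its call begins. There is no depth.
- r.hand_in(): hands the job in, once; it reports no verdict.
The state is a dict: "time": time; "joint_pos": joint angles; "qd": joint speeds; "joint_efforts": joint torques, N m; "tool_pos": TCP position; "tcp_rot": TCP orientation; "ft_force": force on the tool from outside, world axes, zero at the start; "wrist_torque": the same for the moment, N m; "finger_gap": finger opening in mm.
Only numpy, scipy, OpenCV 4.12 (cv2) and the standard library are available. Lean on these libraries where they do the work, as an engineer would, in place of code of your own. Each camera call takes 0.05 s, during which the arm holds its last target.

## Working session

There is one attempt and no reset: what is moved stays moved. The work goes in short steps, Python scripts to look and compute and a shell command to move; the robot and the scene stay as the last step left them, time stands still between calls to the robot, and variables do not carry over. Pictures are saved under pics/ and viewed, and the job is handed in when it is done.

```bash
ls; mkdir -p pics
python3 - <<'E'
from bench import r
import cv2,pickle
print(r.sense())
d={}
for n in("side","top","wrist"):
    s=r.snapshot(n);d[n]=s
    cv2.imwrite(f"pics/{n}0.png",s["pixels"][:,:,::-1]);print(n,s["K"],s["R"],s["t"])
pickle.dump(d,open("s0.pkl","wb"))
E
```

```text
pics
{'time': 0.0, 'joint_pos': array([ 6.15708492e+01,  7.51578959e+00,  8.53282313e+01,  1.83376545e-03,
        8.72615354e+01, -4.89111002e+00]), 'qd': array([-0.02320867, -0.04417698, -0.07603054,  0.07511106, -0.00389567,
        0.01683918]), 'joint_efforts': array([-2.04269425e-03, -5.69417524e+01, -5.00540578e+01, -6.34327862e-04,
        1.52619526e-02, -1.64378821e-05]), 'tool_pos': array([239.30649999, 549.62172919, 230.24736933]), 'tcp_rot': array([-1.79894984e+02, -1.08248105e-02,  1.56461860e+02]), 'ft_force': array([ 0.43491221,  0.56538362, -0.21567855]), 'wrist_torque': array([0.04308291, 0.00897322, 0.0221186 ]), 'finger_gap': 85.05056125909195}
side [[521.91476532   0.         278.68870823]
 [  0.         521.91476532 207.45498614]
 [  0.           0.           1.        ]] [[ 0.96802874 -0.24957293  0.02517355]
 [-0.10321997 -0.48779792 -0.86683264]
 [ 0.22861757  0.8365205  -0.49796332]] [-422.20094376  261.21621251  785.26609051]
top [[486.45089818   0.         280.56802934]
 [  0.         486.45089818 209.03067276]
 [  0.           0.           1.        ]] [[ 0.01030727 -0.99620528 -0.08642228]
 [-0.98908437  0.00254736 -0.14732829]
 [ 0.14698937  0.08699748 -0.98530481]] [ 285.28311527  524.53050099 1276.55319665]
wrist [[289.36214992   0.         277.74077621]
 [  0.         289.36214992 209.94138519]
 [  0.           0.           1.        ]] [[ 0.40000833  0.91650923 -0.00204024]
 [ 0.88592464 -0.38608754  0.25704852]
 [ 0.23479963 -0.10462904 -0.96639635]] [-598.27094705  -32.08167877  379.30016148]
```

View pics/side0.png

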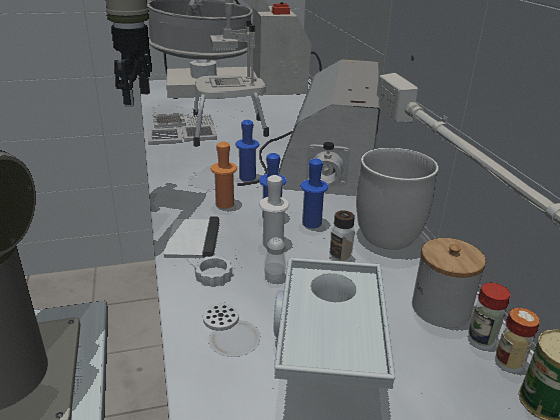

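View pics/top0.png

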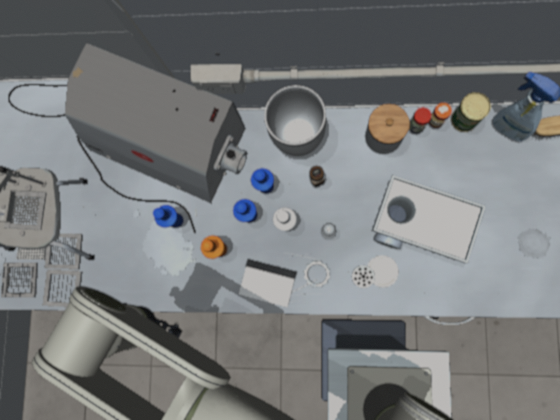

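View pics/wrist0.png

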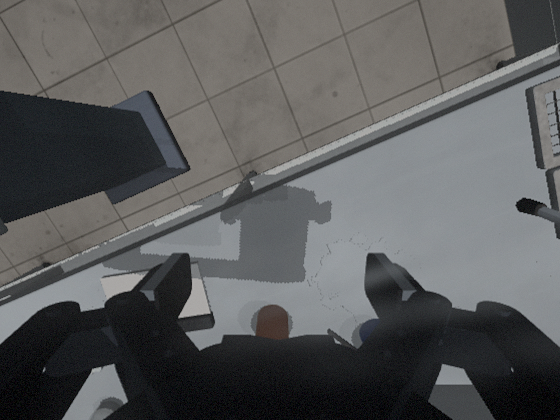

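The side view shows the white stomper at (274,213), the shaker at (275,262), the spice jar at (343,236), and the throat at (333,288). The free pan floor is toward the camera, i.e. world -y, so the mincer's own frame is turned about. In the top view the stomper is at (286,217), the shaker at (328,230), the jar at (317,176), and the throat at (400,210). I'll measure these next.

```bash
cat > h.py <<'E'
import numpy as np,cv2
def plane(s,u,v,z):
    R=np.array(s["R"]);t=np.array(s["t"]);C=-R.T@t
    d=R.T@np.linalg.inv(s["K"])@[u,v,1];return C+d*(z-C[2])/d[2]
def proj(s,X):
    c=np.array(s["R"])@np.array(X,float)+s["t"];p=np.array(s["K"])@c;return p[:2]/p[2]
def tri(a,ua,b,ub):
    A=[];
    for s,u in((a,ua),(b,ub)):
        P=np.array(s["K"])@np.c_[s["R"],s["t"]];A.append(P)
    X=cv2.triangulatePoints(A[0],A[1],np.array(ua,float).reshape(2,1),np.array(ub,float).reshape(2,1))[:,0]
    return X[:3]/X[3]
E
python3 - <<'E'
import pickle,cv2,numpy as np
d=pickle.load(open("s0.pkl","rb"))
a=d["top"]["pixels"][150:280,230:500][:,:,::-1];cv2.imwrite("pics/topz.png",cv2.resize(a,None,fx=2.9,fy=2.9,interpolation=cv2.INTER_CUBIC))
a=d["side"]["pixels"][160:400,210:410][:,:,::-1];cv2.imwrite("pics/sidez.png",cv2.resize(a,None,fx=2.5,fy=2.5,interpolation=cv2.INTER_CUBIC))
E
```

```text
(no output)
```

View pics/topz.png

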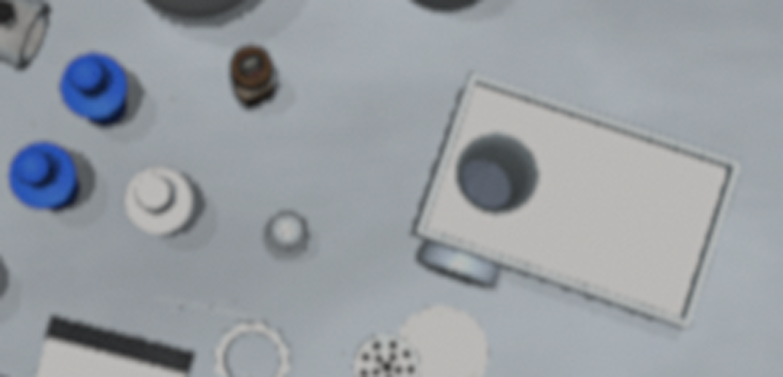

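View pics/sidez.png

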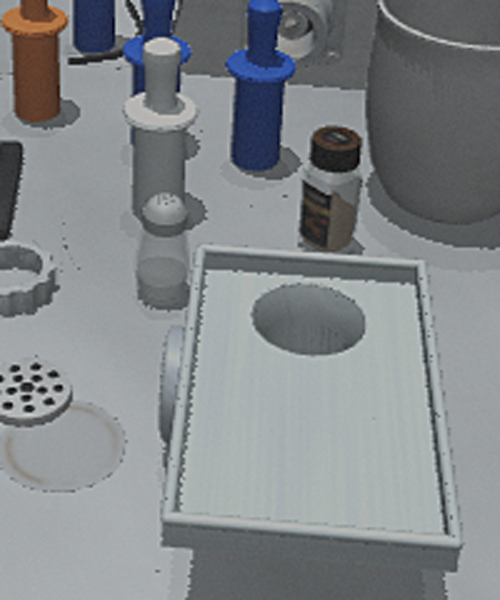

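Run:
```python
import pickle;from h import *
d=pickle.load(open("s0.pkl","rb"));T,S=d["top"],d["side"]
tz=lambda x,y:(x/2.9+230-.33,y/2.9+150-.33)
sz=lambda x,y:(x/2.5+210-.3,y/2.5+160-.3)
p=lambda n,v:print(n,np.round(v,1))
p("knob T",plane(T,*tz(155,189),160));p("knob S",plane(S,*sz(160,46),160));p("tri",tri(T,tz(155,189),S,sz(160,46)))
p("collar T",plane(T,*tz(160,201),104));p("collar S",plane(S,*sz(160,111),106))
p("throat T",plane(T,*tz(497,173),110));p("throat S",plane(S,*sz(308,319),110));p("tri",tri(T,tz(497,173),S,sz(308,319)))
for n,c in dict(A=(474,74),B=(738,165),C=(687,325),D=(415,234)).items():p(n,plane(T,*tz(*c),127))
for n,c in dict(A=(427,262),B=(460,546),C=(165,518),D=(197,248)).items():p(n+"S",plane(S,*sz(*c),127))
p("shaker T",plane(T,*tz(287,229),90));p("shakerS",plane(S,*sz(165,200),88));p("jar T",plane(T,*tz(251,62),105));p("jar S",plane(S,*sz(336,137),105))
p("blue1",plane(T,*tz(43,175),104));p("blue2",plane(T,*tz(95,88),104))
for q in((251,62,105),): pass
# throat size
p("tl",plane(T,*tz(457,173),110));p("tr",plane(T,*tz(538,173),110))
# mask refinement for throat in top
```

```text
knob T [492.5 271.2 160. ]
knob S [490.7 267.4 160. ]
tri [492.2 271.5 157.9]
collar T [489.3 271.2 104. ]
collar S [489.3 257.6 106. ]
throat T [513.1 -26.5 110. ]
throat S [514.7 -27.6 110. ]
tri [514.2 -26.8 109.3]
A [598.5  -6.2 127. ]
B [ 517.  -226.7  127. ]
C [ 380.4 -178.2  127. ]
D [457.3  47.4 127. ]
AS [602.4  -8.7 127. ]
BS [ 519.8 -233.1  127. ]
CS [ 381.9 -182.3  127. ]
DS [459.6  38.9 127. ]
shaker T [465.6 157.4  90. ]
shakerS [468.3 156.   88. ]
jar T [616.2 189.5 105. ]
jar S [616.1 190.  105. ]
blue1 [513.2 378.1 104. ]
blue2 [593.5 331.8 104. ]
tl [513.2   8.2 110. ]
tr [513.  -61.8 110. ]
```

```bash
cat >> h.py <<'E'
def shift(X,X2=None):
    from bench import r
    from scipy.spatial.transform import Rotation as Ro
    s=r.sense();R=Ro.from_euler("xyz",s["tcp_rot"],degrees=True).as_matrix()
    print("t",s["time"],"pos",s["tool_pos"].round(1),"rot",s["tcp_rot"].round(2),"F",s["ft_force"].round(1),"gap",round(s["finger_gap"],1))
    print("shift m",((R.T@(np.array(X)-s["tool_pos"]))/1000).round(4))
E
python3 -c "
from h import *
shift([491.5,270.5,230]);shift([481,-116,230])"
```

```text
t 0.15 pos [239.4 549.7 230.5] rot [-1.7992e+02 -1.0000e-02  1.5646e+02] F [-0.2  0.6  0. ] gap 85.2
shift m [-0.3427 -0.1553  0.0007]
t 0.15 pos [239.4 549.7 230.5] rot [-1.7992e+02 -1.0000e-02  1.5646e+02] F [-0.2  0.6  0. ] gap 85.2
shift m [-0.4874 -0.5139  0.0011]
```

```bash
python3 -m jog '[[-0.03,-0.014,0,0,1],[-0.065,-0.03,0,0,1],[-0.1,-0.046,0,0,1],[-0.135,-0.062,0,0,1],[-0.17,-0.078,0,0,1],[-0.205,-0.094,0,0,1],[-0.24,-0.11,0,0,1],[-0.275,-0.126,0,0,1],[-0.305,-0.14,0,0,1],[-0.33,-0.15,0,0,1],[-0.343,-0.155,0,0,1],[-0.343,-0.155,0,0,1],[-0.343,-0.155,0,0,1]]' 40
python3 - <<'E'
from bench import r
from h import *
import pickle
shift([491.5,270.5,126])
d={n:r.snapshot(n) for n in("wrist","side","top")}
pickle.dump(d,open("s1.pkl","wb"))
cv2.imwrite("pics/w1.png",d["wrist"]["pixels"][:,:,::-1])
cv2.imwrite("pics/s1.png",d["side"]["pixels"][:,:,::-1])
E
```

```text
time: 1.45
tool_pos: [491.4, 271.2, 230.4]
tcp_rot: [-179.9, -0.1, 156.5]
ft_force: [-0.1, -0.1, 0.2]
finger_gap: 85.6
t 1.45 pos [491.4 271.2 230.4] rot [-1.7991e+02 -6.0000e-02  1.5645e+02] F [-0.1 -0.1  0.2] gap 85.6
shift m [-0.0005 -0.0004  0.1044]
```

View pics/w1.png

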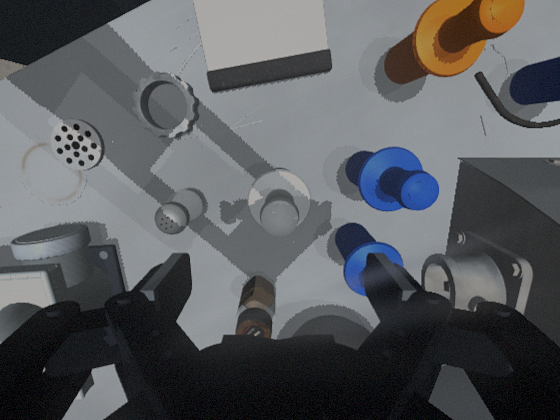

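View pics/s1.png

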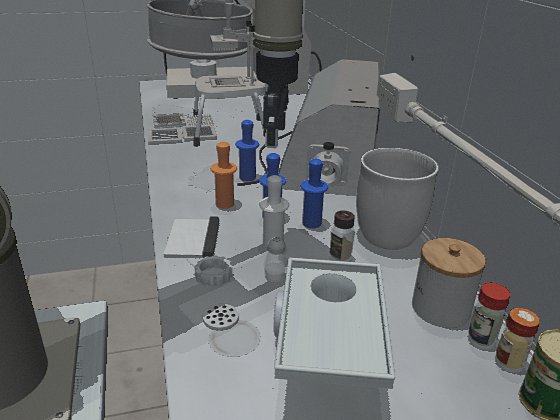

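The wrist view shows the knob centred near (280,211) between the fingers, with the blue look-alikes off to the right and the shaker at (171,215). I'll cross-check the knob position from the wrist ray.

Run:
```python
import pickle;from h import *
d=pickle.load(open("s1.pkl","rb"));W=d["wrist"]
print(plane(W,281,212,155),plane(W,280,195,104), plane(W,171,218,88))
print(proj(W,[492,271,160]),proj(W,[491.5,270.5,106]))
a=W["pixels"][150:260,210:350][:,:,::-1];cv2.imwrite("pics/w1z.png",cv2.resize(a,None,fx=5,fy=5,interpolation=cv2.INTER_CUBIC))
```

```text
[486.32375137 275.22052664 155.        ] [483.50812008 275.90420762 104.        ] [463.9345046  162.13306314  88.        ]
[278.96628368 222.30430415] [278.15031608 205.18685006]
```

View pics/w1z.png

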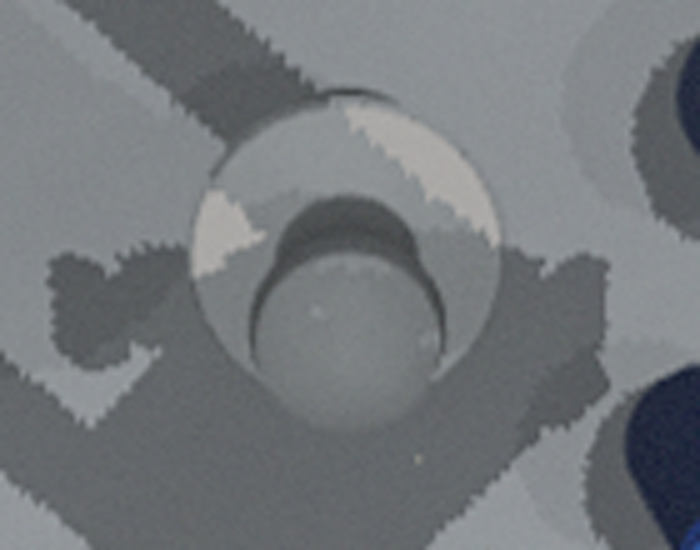

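Run:
```python
import pickle;from h import *
d=pickle.load(open("s1.pkl","rb"));W=d["wrist"]
print(plane(W,279.2,217.8,155),plane(W,278.9,199.2,106))
```

```text
[490.10163441 272.03919986 155.        ] [486.42689194 273.48790025 106.        ]
```

```bash
python3 -m jog '[[0.001,0,0.02,0,1],[0.001,0,0.045,0,1],[0.001,0,0.07,0,1],[0.001,0,0.09,0,1],[0.001,0,0.1,0,1],[0.001,0,0.105,0,1],[0.001,0,0.105,0,1],[0.001,0,0.105,0,0.3],[0.001,0,0.105,0,0.2],[0.001,0,0.105,0,0],[0.001,0,0.105,0,0],[0.001,0,0.105,0,0],[0.001,0,0.105,0,0],[0.001,0,0.105,0,0],[0.001,0,0.105,0,0],[0.001,0,0.105,0,0]]' 50
python3 - <<'E'
from bench import r
from h import *
shift([481,-116,280])
s=r.snapshot("side");cv2.imwrite("pics/s2.png",cv2.resize(s["pixels"][60:320,180:400,::-1],None,fx=2.3,fy=2.3))
E
```

```text
time: 3.2
tool_pos: [490.7, 272.3, 126.5]
tcp_rot: [-180.0, 0.0, 156.6]
ft_force: [-0.5, 0.3, 5.6]
finger_gap: 29.0
t 3.2 pos [490.7 272.3 126.5] rot [-1.7999e+02  3.0000e-02  1.5655e+02] F [-0.5  0.3  5.6] gap 29.0
shift m [-0.1457 -0.3601 -0.1533]
```

View pics/s2.png

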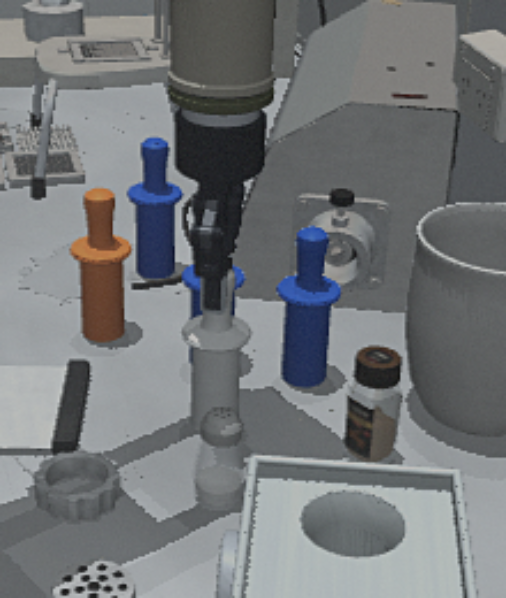

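The stomper is gripped (gap 29 mm) and upright. Now I lift it.

```bash
python3 -m jog '[[0,0,-0.01,0,0],[0,0,-0.03,0,0],[0,0,-0.055,0,0],[0,0,-0.08,0,0],[0,0,-0.105,0,0],[0,0,-0.13,0,0],[0,0,-0.147,0,0],[0,0,-0.155,0,0],[0,0,-0.155,0,0],[0,0,-0.155,0,0]]' 50
python3 - <<'E'
from bench import r
from h import *
shift([481,-116,280])
s=r.snapshot("side");cv2.imwrite("pics/s3.png",cv2.resize(s["pixels"][20:320,180:400,::-1],None,fx=2,fy=2))
E
```

```text
time: 4.25
tool_pos: [490.2, 272.1, 280.4]
tcp_rot: [-179.9, -0.0, 156.6]
ft_force: [-0.1, 1.2, -2.7]
finger_gap: 28.6
t 4.25 pos [490.2 272.1 280.4] rot [-1.7992e+02 -3.0000e-02  1.5655e+02] F [-0.1  1.2 -2.7] gap 28.6
shift m [-0.146  -0.3597  0.0008]
```

View pics/s3.png

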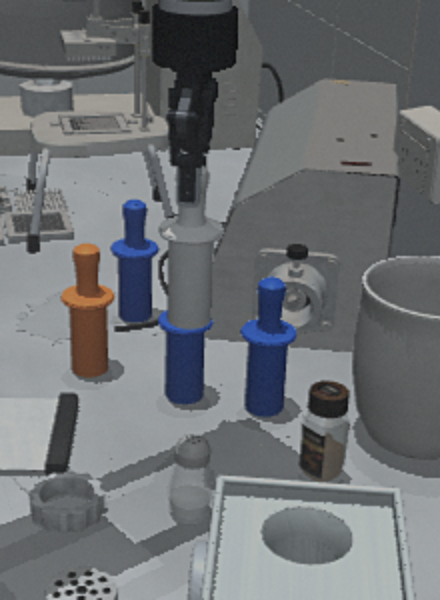

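The stomper hangs upright. Now I carry it over the free end of the pan.

```bash
python3 -m jog '[[-0.005,-0.012,0,0,0],[-0.014,-0.035,0,0,0],[-0.026,-0.064,0,0,0],[-0.038,-0.094,0,0,0],[-0.05,-0.124,0,0,0],[-0.062,-0.153,0,0,0],[-0.074,-0.183,0,0,0],[-0.086,-0.212,0,0,0],[-0.098,-0.242,0,0,0],[-0.11,-0.271,0,0,0],[-0.122,-0.3,0,0,0],[-0.132,-0.325,0,0,0],[-0.14,-0.345,0,0,0],[-0.146,-0.36,0,0,0],[-0.146,-0.36,0,0,0],[-0.146,-0.36,0,0,0],[-0.146,-0.36,0,0,0]]' 50
python3 - <<'E'
from bench import r
from h import *
import pickle
shift([481,-116,238])
d={n:r.snapshot(n) for n in("side","top","wrist")}
pickle.dump(d,open("s4.pkl","wb"))
for n in d: cv2.imwrite(f"pics/{n}4.png",d[n]["pixels"][:,:,::-1])
E
```

```text
time: 6.0
tool_pos: [480.3, -115.8, 280.0]
tcp_rot: [-179.9, -0.1, 156.6]
ft_force: [0.0, 0.0, -2.2]
finger_gap: 28.3
t 6.0 pos [ 480.3 -115.8  280. ] rot [-1.7990e+02 -1.1000e-01  1.5657e+02] F [ 0.   0.  -2.2] gap 28.3
shift m [-0.0008  0.0001  0.042 ]
```

View pics/side4.png

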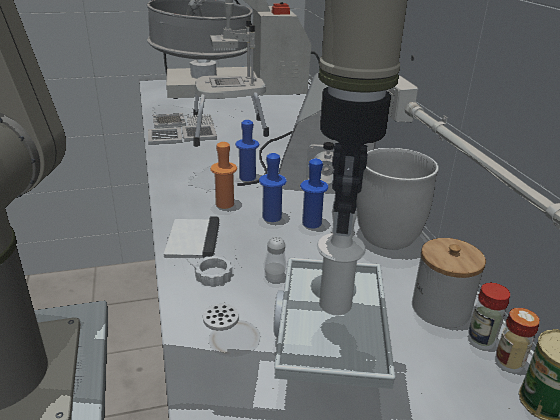

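View pics/wrist4.png

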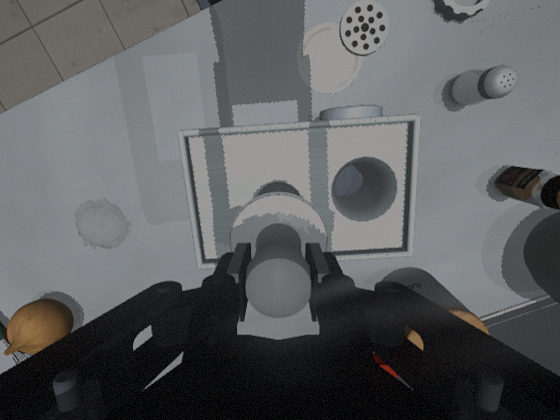

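```bash
python3 -c "
import pickle;from h import *
W=pickle.load(open('s4.pkl','rb'))['wrist'];print(plane(W,364,189,110),plane(W,331,189,110),plane(W,397,189,110))"
python3 -m jog '[[-0.001,0,0.008,0,0],[-0.001,0,0.02,0,0],[-0.001,0,0.031,0,0],[-0.001,0,0.037,0,0],[-0.001,0,0.04,0,0],[-0.001,0,0.042,0,0],[-0.001,0,0.0435,0,0],[-0.001,0,0.0435,0,0],[-0.001,0,0.0435,0,0]]' 50
python3 -c "
from h import *
shift([514,-27,236])"
```

```text
[511.72672164 -26.95053981 110.        ] [497.31744719 -60.23401508 110.        ] [526.12870341   6.31609037 110.        ]
time: 7.05
tool_pos: [481.7, -116.1, 237.3]
tcp_rot: [-179.9, -0.0, 156.6]
ft_force: [0.3, -0.4, -2.6]
finger_gap: 28.5
t 7.05 pos [ 481.7 -116.1  237.3] rot [-1.7989e+02 -3.0000e-02  1.5661e+02] F [ 0.3 -0.4 -2.6] gap 28.5
shift m [0.0057 0.0946 0.0011]
```

```bash
python3 -m jog '[[0,0,0.001,0,0],[0,0,0.002,0,0],[0,0,0.002,0,0],[0,0,0.002,0,0]]' 50
```

```text
time: 7.45
tool_pos: [482.4, -116.4, 236.5]
tcp_rot: [-179.9, 0.1, 156.6]
ft_force: [0.3, -0.5, 5.3]
finger_gap: 28.6
```

Run:
```python
from bench import r
from h import *
shift([513.5,-27,236])
s=r.snapshot("side");cv2.imwrite("pics/s5.png",cv2.resize(s["pixels"][120:400,240:420,::-1],None,fx=2.1,fy=2.1))
```

```text
t 7.45 pos [ 482.4 -116.4  236.5] rot [-1.7990e+02  1.0000e-01  1.5661e+02] F [ 0.3 -0.5  5.3] gap 28.6
shift m [0.0069 0.0944 0.0004]
```

View pics/s5.png

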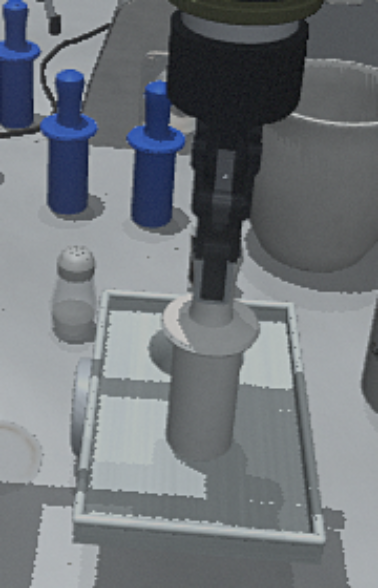

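The foot stands upright on the pan floor, about 94 mm from the throat centre, with clear contact force. Now I slide it to the edge of the mouth.

```bash
python3 -m jog '[[0.0,0.004,0.001,0,0],[0.001,0.011,0.001,0,0],[0.0015,0.019,0.001,0,0],[0.002,0.027,0.001,0,0],[0.0025,0.035,0.001,0,0],[0.003,0.043,0.001,0,0],[0.004,0.051,0.0005,0,0],[0.0045,0.059,0.0005,0,0],[0.005,0.066,0.0005,0,0],[0.005,0.070,0.0005,0,0],[0.005,0.070,0.0005,0,0],[0.005,0.070,0.0005,0,0]]' 50
python3 - <<'E'
from bench import r
from h import *
shift([513.5,-27,236])
d={n:r.snapshot(n) for n in("side","top","wrist")}
import pickle;pickle.dump(d,open("s6.pkl","wb"))
s=d["side"];cv2.imwrite("pics/s6.png",cv2.resize(s["pixels"][120:400,240:420,::-1],None,fx=2.1,fy=2.1))
cv2.imwrite("pics/w6.png",d["wrist"]["pixels"][:,:,::-1])
E
```

```text
time: 8.7
tool_pos: [505.8, -50.0, 236.3]
tcp_rot: [-179.9, 0.1, 156.6]
ft_force: [-1.1, -2.0, 6.2]
finger_gap: 28.7
t 8.7 pos [505.8 -50.  236.3] rot [-1.7990e+02  1.4000e-01  1.5663e+02] F [-1.1 -2.   6.2] gap 28.7
shift m [0.0021 0.0241 0.0002]
```

View pics/s6.png

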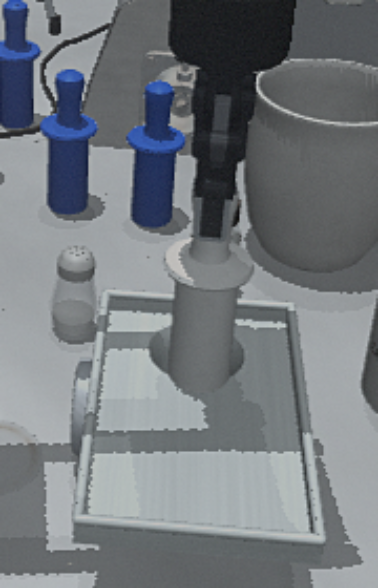

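View pics/w6.png

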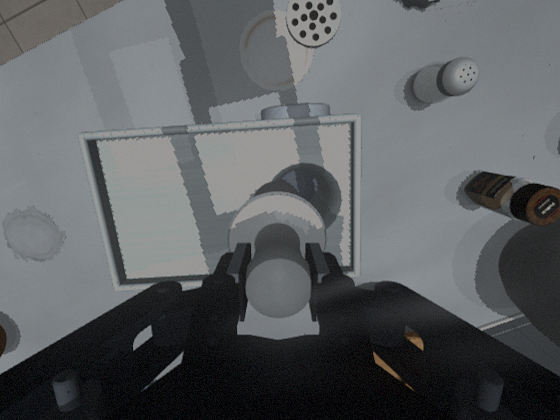

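The foot overlaps the mouth's edge, still on the pan floor and about 24 mm off centre. Next I slide it to the centre at the same height.

```bash
python3 -m jog '[[0.0005,0.005,0.0005,0,0],[0.001,0.01,0.0005,0,0],[0.0015,0.015,0.0005,0,0],[0.002,0.02,0.0,0,0],[0.002,0.024,0,0,0],[0.002,0.0245,0,0,0],[0.002,0.0245,0,0,0]]' 50
python3 - <<'E'
from bench import r
from h import *
shift([513.5,-27,236])
d={n:r.snapshot(n) for n in("side","top","wrist")}
import pickle;pickle.dump(d,open("s7.pkl","wb"))
s=d["side"];cv2.imwrite("pics/s7.png",cv2.resize(s["pixels"][120:400,240:420,::-1],None,fx=2.1,fy=2.1))
s=d["top"];cv2.imwrite("pics/t7.png",cv2.resize(s["pixels"][150:280,330:500,::-1],None,fx=4,fy=4))
E
```

```text
time: 9.55
tool_pos: [513.6, -26.6, 235.9]
tcp_rot: [-179.9, 0.1, 156.6]
ft_force: [-0.4, -0.3, -2.3]
finger_gap: 28.1
t 9.55 pos [513.6 -26.6 235.9] rot [-1.7990e+02  1.1000e-01  1.5664e+02] F [-0.4 -0.3 -2.3] gap 28.1
shift m [-0.0001 -0.0004 -0.0001]
```

View pics/s7.png

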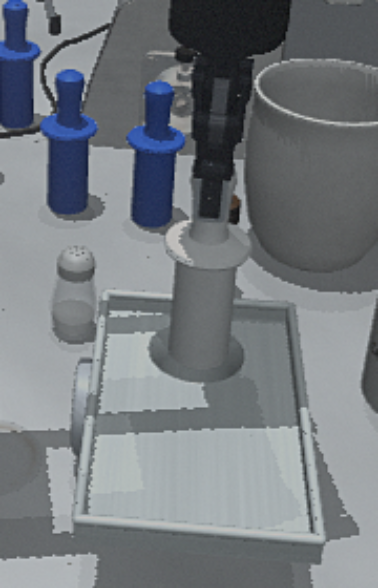

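View pics/t7.png

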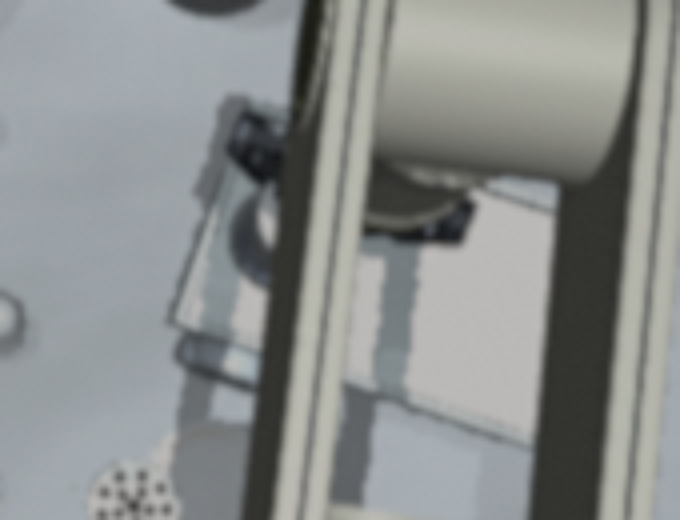

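The contact force has dropped to just the hanging weight, so the foot is clear of the floor over the throat. Now I lower it.

```bash
python3 -m jog '[[0,0,0.004,0,0],[0,0,0.012,0,0],[0,0,0.022,0,0],[0,0,0.032,0,0],[0,0,0.042,0,0],[0,0,0.052,0,0],[0,0,0.06,0,0],[0,0,0.06,0,0],[0,0,0.06,0,0]]' 50
```

```text
time: 10.6
tool_pos: [513.7, -27.1, 176.1]
tcp_rot: [-179.9, 0.1, 156.6]
ft_force: [-0.0, 0.1, -2.0]
finger_gap: 28.4
```

```bash
python3 -m jog '[[0,0,0.004,0,0],[0,0,0.01,0,0],[0,0,0.017,0,0],[0,0,0.023,0,0],[0,0,0.028,0,0],[0,0,0.031,0,0],[0,0,0.033,0,0],[0,0,0.033,0,0],[0,0,0.033,0,0]]' 50
```

```text
time: 11.5
tool_pos: [513.9, -27.2, 143.3]
tcp_rot: [-179.9, 0.1, 156.6]
ft_force: [0.1, -0.4, -1.6]
finger_gap: 28.4
```

```bash
python3 -m jog '[[0,0,0.002,0,0],[0,0,0.004,0,0],[0,0,0.0055,0,0],[0,0,0.0055,0,0],[0,0,0.0055,0,0]]' 30
python3 - <<'E'
from bench import r
from h import *
shift([513.5,-27,137.5])
s=r.snapshot("side");cv2.imwrite("pics/s8.png",cv2.resize(s["pixels"][120:400,240:420,::-1],None,fx=2.1,fy=2.1))
E
```

```text
time: 12.0
tool_pos: [513.8, -27.2, 137.7]
tcp_rot: [-179.9, 0.1, 156.6]
ft_force: [-0.4, 0.5, -2.5]
finger_gap: 28.5
t 12.0 pos [513.8 -27.2 137.7] rot [-1.7990e+02  1.3000e-01  1.5661e+02] F [-0.4  0.5 -2.5] gap 28.5
shift m [0.0004 0.     0.0002]
```

View pics/s8.png

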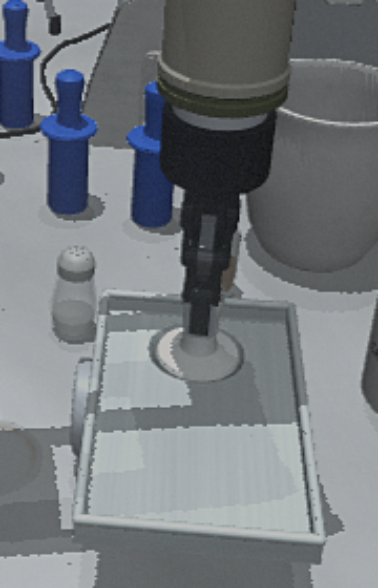

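```bash
python3 -m jog '[[0,0,0.001,0,0],[0,0,0.0015,0,0],[0,0,0.0015,0,0]]' 30
```

```text
time: 12.35
tool_pos: [514.1, -27.2, 136.6]
tcp_rot: [-179.9, 0.2, 156.6]
ft_force: [0.1, 0.4, 0.9]
finger_gap: 28.8
```

The collar is seated, with the force up to 0.9 N. Now I release, then rise.

```bash
python3 -m jog '[[0,0,0,0,0.4],[0,0,0,0,0.5],[0,0,0,0,0.7],[0,0,0,0,0.75],[0,0,0,0,0.75],[0,0,0,0,0.75],[0,0,0,0,0.75],[0,0,-0.01,0,0.75],[0,0,-0.03,0,0.75],[0,0,-0.06,0,0.75],[0,0,-0.1,0,0.75],[0,0,-0.14,0,0.75],[0,0,-0.16,0,0.75],[0,0,-0.16,0,0.75],[0,0,-0.16,0,0.75]]' 30
python3 - <<'E'
from bench import r
from h import *
shift([513.5,-27,137.5])
d={n:r.snapshot(n) for n in("side","top","wrist")}
import pickle;pickle.dump(d,open("s9.pkl","wb"))
for n in("side","wrist"):cv2.imwrite(f"pics/{n}9.png",d[n]["pixels"][:,:,::-1])
E
```

```text
time: 13.85
tool_pos: [514.0, -26.8, 297.3]
tcp_rot: [-179.9, 0.2, 156.6]
ft_force: [-0.9, 0.4, -0.4]
finger_gap: 64.2
t 13.85 pos [514.  -26.8 297.3] rot [-179.93    0.24  156.61] F [-0.9  0.4 -0.4] gap 64.2
shift m [ 0.0011 -0.0002  0.1598]
```

View pics/side9.png

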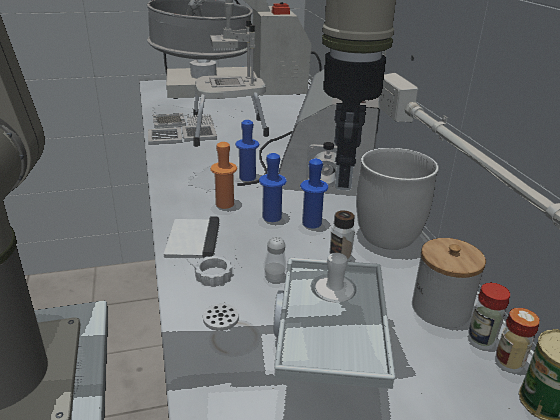

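View pics/wrist9.png

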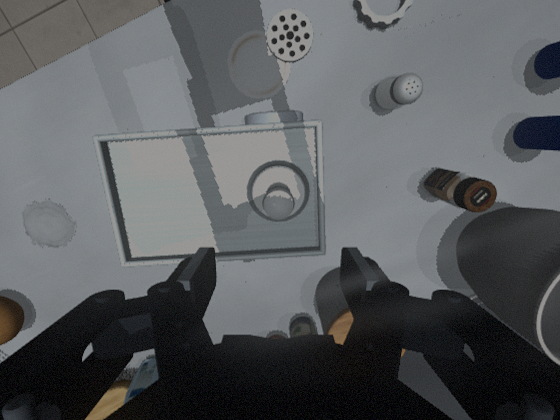

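The stomper stands in the throat with its collar in the mouth: side knob (337,260), wrist knob (279,204), mouth (278,190). The shaker and the jar look unmoved. A last numeric check comes before handing in.

Run:
```python
import pickle;from h import *
d=pickle.load(open("s9.pkl","rb"));S,W=d["side"],d["wrist"]
a=S["pixels"][230:320,290:390][:,:,::-1];cv2.imwrite("pics/s9z.png",cv2.resize(a,None,fx=6,fy=6,interpolation=cv2.INTER_CUBIC))
print("expected knob top S",proj(S,[513.5,-27,171]),"collar",proj(S,[513.5,-27,117]),"W knob",proj(W,[513.5,-27,171]))
d0=pickle.load(open("s0.pkl","rb"))["side"]["pixels"].astype(int)
for n,(x0,x1,y0,y1) in dict(shaker=(262,288,235,285),jar=(328,357,208,260)).items():
    t=d0[y0:y1,x0:x1].astype(np.float32).mean(2);i=S["pixels"][y0-10:y1+10,x0-10:x1+10].astype(np.float32).mean(2)
    m=cv2.minMaxLoc(cv2.matchTemplate(i,t,cv2.TM_CCOEFF_NORMED));print(n,m[1],"shift px",m[3][0]-10,m[3][1]-10)
```

```text
expected knob top S [335.10358354 255.48556525] collar [332.39436366 283.64128054] W knob [278.72633046 205.00190095]
shaker 0.6346452236175537 shift px 0 0
jar 0.9391594529151917 shift px 0 0
```

View pics/s9z.png

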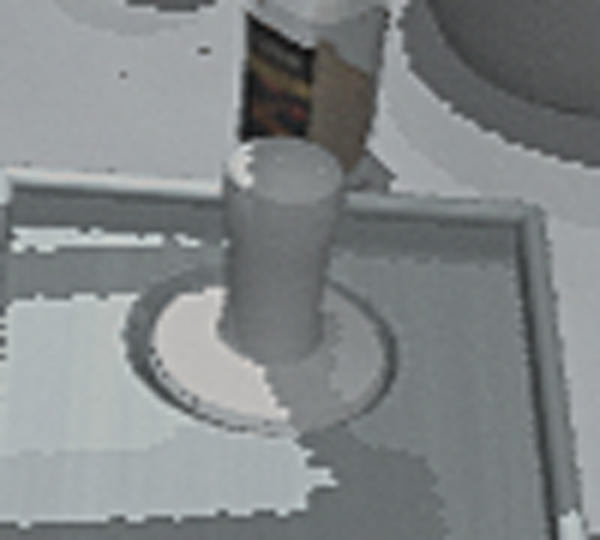

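Run:
```python
import pickle;from h import *
d=pickle.load(open("s9.pkl","rb"));S,W=d["side"],d["wrist"]
a=W["pixels"][150:240,230:330][:,:,::-1];cv2.imwrite("pics/w9z.png",cv2.resize(a,None,fx=6,fy=6,interpolation=cv2.INTER_CUBIC))
a=d["top"]["pixels"][150:280,330:500][:,:,::-1];cv2.imwrite("pics/t9z.png",cv2.resize(a,None,fx=4,fy=4,interpolation=cv2.INTER_CUBIC))
```

```text
(no output)
```

View pics/w9z.png

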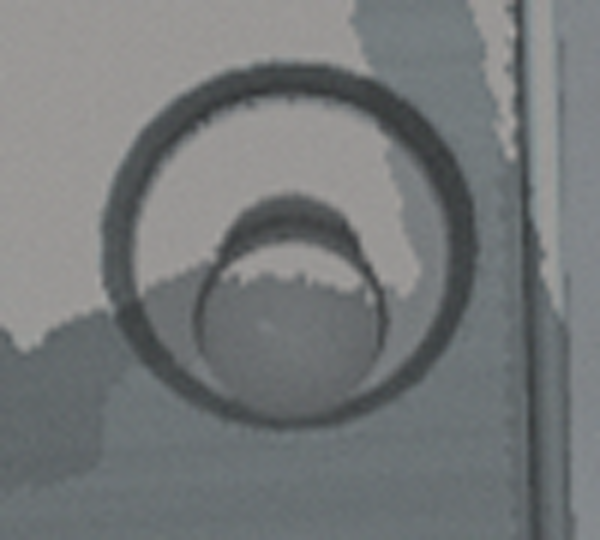

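View pics/t9z.png

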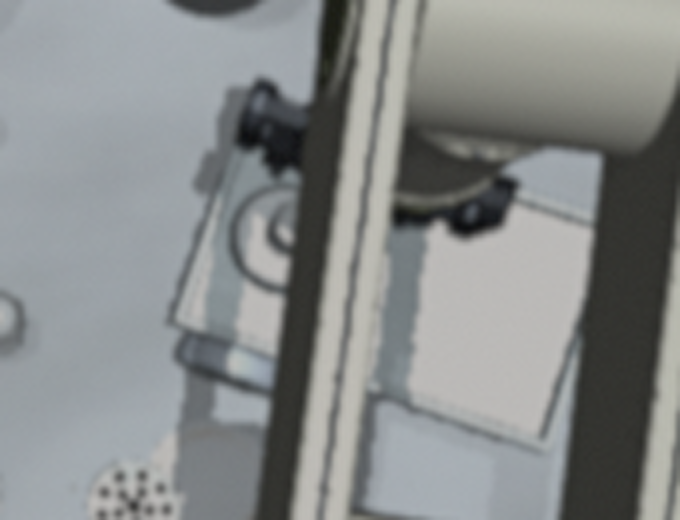

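Run:
```python
import pickle;from h import *
d=pickle.load(open("s9.pkl","rb"));S,W=d["side"],d["wrist"]
w=lambda x,y:(x/6+230-.4,y/6+150-.4)
s=lambda x,y:(x/6+290-.4,y/6+230-.4)
print("knob",tri(S,s(290,170),W,w(291,330)));print("collar top",tri(S,s(270,355),W,w(293,252)))
print("mouth W",plane(W,*w(289,246),110),"collarW",plane(W,*w(293,252),114),"S collar",plane(S,*s(270,355),114))
from bench import r
p=r.sense();print(p["time"],p["qd"].round(2).tolist(),p["finger_gap"])
```

```text
knob [516.89789375 -28.57252611 166.80127189]
collar top [516.56354598 -28.07050729 106.88168748]
mouth W [511.29093172 -27.20032288 110.        ] collarW [511.93984513 -26.64177165 114.        ] S collar [514.06807334 -36.35348373 114.        ]
14.0 [-0.08, 0.16, 0.02, -0.14, 0.14, -0.02] 64.23789991121495
```

```bash
python3 -c "
from bench import r
print(r.hand_in())"
```

```text
the job is handed in; nothing more can be done
None
```

I put the stomper away in the mincer and handed the job in at about 14 s. It was let go, upright and down on its collar in the throat; handing in returned no verdict.

**What I did:** I gripped the stomper by its knob and carried it over the rim. I stood it on the pan floor about 94 mm from the throat, where it showed 5.3 N of contact. I then slid it to the mouth's edge (24 mm off centre, still at pan level) and on to the centre. I lowered it until the collar took the load, released it and backed off 160 mm.

**Last checks:**
- **Position:** the wrist view shows the collar about 1 mm off the mouth's centre.
- **Upright:** the knob and collar points line up to within about 1 degree of vertical.
- **Height:** triangulation puts the stomper's centre roughly 23 mm below the pan floor. The nominal figure is 19 mm and the allowed range is 8 to 28 mm.
- **Bystanders:** the shaker and the spice jar show no shift in the side view. The shaker's image match was weak (0.63) because the stomper no longer stands behind it and the shadows have moved.

**Disagreement:** the side and wrist cameras differed by several millimetres on where the collar sits: about 2 mm in x and 10 mm in y for an assumed collar height. I relied on the wrist view for centring because it shows the collar and mouth together. I could not check with the top camera because the arm covered most of the throat.

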